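# Pack the sanding case and clear the mat for the board

### The job

Tidy the sanding place: undo the draw latch on the front of the wooden case by lifting its lever past centre so that the wire hook drops free, swing the lid fully up, put every sanding block into the case and close the lid again, leaving the latch undone. Then, or whenever there is room, slide the cutting board flat along the table until all of it lies on the dark mat, its long sides along the mat's long sides and about in the middle; do not lift the board, and leave the other things on the table where they are.

Things in the scene. Friction and masses are not known exactly. Their poses are not given: they have to be found in the camera images.
- case: plywood case fixed to the table, 160 (its x) x 330 (its y) x 85 mm high without the lid; walls and floor 6 mm thick, so the inside is 148 x 318 mm, without partitions. Origin: centre of its underside. Its front with the latch faces its -x, towards the robot; the lid is hinged along the back (+x) rim
- lid (a joint): lid of the case, 0 closed, grows as it opens, up to 1.75 rad (leaning a little backwards, past upright at 1.57); a stiff hinge, it stays where it is left (moving it at its handle takes about 3 N). The lid is a hollow shell 40 mm high (walls 6 mm), top at 125 mm. It cannot open while the hook is on the keeper
- lid_hinge (a point): middle of the lid's hinge line, which runs along the case's y, at the top of the back wall (case frame: x +80, z 85 mm)
- lid_handle (a point): middle of the lid's handle: a round bar 12 mm thick and 76 mm long along the case's y, standing 42 mm (to its centre) in front of the lid's front; it sits at case y = -115 mm, 105 mm above the table when closed, and turns with the lid. When closed it can be pinched from above, one finger between bar and lid (36 mm gap)
- latch (a joint): lever of the draw latch, 0 closed (folded down); grows as its tab is swung out from the case (to -x) and up, to 1.9 rad. The hinge axis is the case's y through latch_pivot. A spring holds it down until it is past centre at about 0.35 rad; the hook comes off the keeper at about 1.5 rad. Stiff pivot: beyond centre the lever stays where it is left
- latch_pivot (a point): axis of the latch lever, 16 mm in front of the case's front face, at case y = 0, 75 mm above the table
- latch_tab (a point): grip point near the end of the lever's tab: a steel plate 36 mm wide (along the case's y) and 4 mm thick that slopes out from the case, its end about 11 mm beyond this point. Closed, the point is 66 mm in front of the case front and 37 mm above the table; it is 63 mm from the lever's axis
- hook_bar (a point): middle of the cross bar of the wire hook (bail), 25 mm wide, pinned to the lever; a weak spring swings it outwards once it is off the keeper
- keeper (a point): seat of the hook on the lid's front, 16 mm in front of it, 115 mm above the table when closed; its lip stands out 25 mm from the lid and rises 6 mm higher. Hook latched: hook_bar lies within 5 mm of it
- mat: dark rubber mat lying flat on the table, 250 (its x) x 190 (its y) mm, 1 mm thin and not felt. Origin: its centre, at table height
- board: hardwood cutting board, 170 (its x) x 115 (its y) x 22 mm, about 0.3 kg, with a dark dot near one short end; too wide to grip. Origin: centre of its underside
- block1: loose cork sanding block, 100 (its x) x 40 (its y) x 42 mm high; two to four of these identical blocks are present, others are None. Origin: centre of its underside
- block2: loose cork sanding block, 100 (its x) x 40 (its y) x 42 mm high; two to four of these identical blocks are present, others are None. Origin: centre of its underside
- block3: loose cork sanding block, 100 (its x) x 40 (its y) x 42 mm high; two to four of these identical blocks are present, others are None. Origin: centre of its underside
- block4: loose cork sanding block, 100 (its x) x 40 (its y) x 42 mm high; two to four of these identical blocks are present, others are None. Origin: centre of its underside
- wax_tin: bystander: round steel tin, 72 mm wide, 50 mm high, behind the mat. Origin: centre of the underside
- brush: bystander: brush 170 mm long, lying behind the mat. Origin: middle of its underside
- oil_bottle: bystander: amber bottle, 60 mm wide, 170 mm high, to the right, farther from the robot than the board. Origin: centre of the underside
- cup: bystander: clear cup, 76 mm wide, 90 mm high, near the robot. Origin: centre of the underside
- offcut: bystander: dark wooden strip 130 x 50 x 20 mm lying in front of the case, left of the latch. Origin: centre of the underside
- mallet: bystander: mallet 240 mm long, to the left. Origin: middle of its underside
- mug: bystander: white mug, 80 mm wide, 90 mm high, to the left. Origin: centre of the underside
Mind the look-alikes: they are no part of the job. Leave any turquoise look-alike of the block4 alone. Leave any yellow look-alike of the block2 alone.

How it is judged:
On the way, in this order (a step that is already met when the one before it is completed fails the run):
1. the latch lever has been lifted past centre and the hook is off the keeper (value of joint latch above 1.2 rad and distance between hook_bar and keeper above 0.02 m and value of joint lid below 0.08 rad), for 0.2 s.
2. the lid is open (value of joint lid above 1.2 rad), for 0.2 s.
3. every sanding block that is present is in the case while the lid is open (x of block1 in the frame of case between -0.074 and 0.074 m and y of block1 in the frame of case between -0.159 and 0.159 m and z of block1 in the frame of case between -0.005 and 0.075 m and x of block2 in the frame of case between -0.074 and 0.074 m and y of block2 in the frame of case between -0.159 and 0.159 m and z of block2 in the frame of case between -0.005 and 0.075 m and x of block3 in the frame of case between -0.074 and 0.074 m and y of block3 in the frame of case between -0.159 and 0.159 m and z of block3 in the frame of case between -0.005 and 0.075 m and x of block4 in the frame of case between -0.074 and 0.074 m and y of block4 in the frame of case between -0.159 and 0.159 m and z of block4 in the frame of case between -0.005 and 0.075 m and value of joint lid above 0.6 rad), for 0.2 s.
4. the lid is closed over them (value of joint lid below 0.05 rad), for 0.2 s.
At the end, for the whole second after the job is handed in: All blocks present are in the case, lid closed (under 0.05 rad), hook off the keeper (over 20 mm), board flat and at rest on the mat: centre within 35 mm of the mat's along its length and 33 mm across, long sides parallel within 12 degrees (x of block1 in the frame of case between -0.074 and 0.074 m and y of block1 in the frame of case between -0.159 and 0.159 m and z of block1 in the frame of case between -0.005 and 0.075 m and x of block2 in the frame of case between -0.074 and 0.074 m and y of block2 in the frame of case between -0.159 and 0.159 m and z of block2 in the frame of case between -0.005 and 0.075 m and x of block3 in the frame of case between -0.074 and 0.074 m and y of block3 in the frame of case between -0.159 and 0.159 m and z of block3 in the frame of case between -0.005 and 0.075 m and x of block4 in the frame of case between -0.074 and 0.074 m and y of block4 in the frame of case between -0.159 and 0.159 m and z of block4 in the frame of case between -0.005 and 0.075 m and value of joint lid below 0.05 rad and distance between hook_bar and keeper above 0.02 m and x of board in the frame of mat between -0.035 and 0.035 m and y of board in the frame of mat between -0.033 and 0.033 m and angle between the x axis of board and the x axis of mat, either way round below 0.21 rad and angle between board's own z axis and vertical below 0.05 rad and linear speed of board below 0.02 m/s); the robot touches nothing.
It fails at once if a bystander is moved more than 40 mm (distance of any of wax_tin, brush, oil_bottle, cup, offcut, mallet, mug from where it was at the start of the episode above 0.04 m).
It fails at once if the board is lifted off the table (height (world z) of board above 0.03 m).
Of block1, block2, block3, block4 only 2 to 4 are there at a start; the rules pass over those that are not, and their reading is None.
At some moment in a run one of board, block1, block2, block3, block4 may be knocked a few centimetres aside while the robot is not near it.
Once in a run the grip may slacken for a moment while it holds something.
It also fails if it takes over 210 s, if anything falls off the work surface, if the arm or the gripper's body presses on something with over 40 N, if the wrist force passes 120 N, or if a joint passes its speed limit or range.

### The arm

A 6-joint arm with a two-finger parallel gripper is mounted at the origin on the work surface. World frame = base frame: x ahead of the robot, y to its left, z up, the work surface at z = 0. Lengths are in m, angles in rad, forces in N, time in s.
With the tool pointing down it reaches from about 0.25 to 0.775 m from the base axis. Payload 4 kg.
Tool frame: the origin (TCP) lies between the finger pads; the fingertips stand 19 mm ahead of it and the grasp point (between the pads) is the TCP; z points along the fingers, y is the line along which they close (so a half turn about z gives the same grasp; the last joint's range is limited). The gripper opens to 94 mm and grips with 3 to 60 N. Pads are 16 mm wide; open, the fingers measure 119 mm over their backs; the gripper's body (75 mm by 177 mm) begins 78 mm behind the grasp point.
Start: joints at [1.145, 0.087, 1.371, -0, 1.684, -0.103], TCP at [0.174, 0.522, 0.225] pointing down, gripper open.
Joint ranges: [-3.1, 3.1], [-0.76, 2.03], [0.27, 2.55], [-1.08, 4.22], [0.17, 2.65], [-2.57, 2.57]. Speed limits (rad/s): [2.79, 2.79, 3.14, 3.14, 3.14, 3.14].

### API

Orientations are given as a 3x3 rotation matrix whose columns are the frame's x, y, z axes.
In Python, from cell import bot gives the robot as it stands. The module is installed in compiled form; this text tells all that it offers.
- The arm moves only by the shell command python3 -m inch 'ROWS' [FORCE]. ROWS is JSON, a list of rows, each a list of 7 numbers: the shift along the world's x, y, z in m, then the turn, a rotation vector about the world's x, y, z in degrees, then the opening, from -1 (shut) to 1 (fully open), so that 0 is half open. In form: [[dx, dy, dz, rx, ry, rz, fingers], ...]. A call has 1 to 10 rows; each row is the pose to reach, as a shift and turn from the pose commanded when the call began; what a row does not reach only later rows make up. A row lasts 1/10 s, in which the tool goes at most 50 mm and 8.59 degrees, less where a joint would pass 70% of its speed; a pose out of reach is approached as far as the arm can. A call with a gripper value outside its range is refused whole. The fingers move at their own pace and stop on an object; FORCE is the grip in N (left out, the last holds). Time passes only in rows, so rows that repeat a pose let the fingers close. It gives the time, the measured TCP pose, the force, the opening and the grip force at its end, in the units of the state.
- bot.observe(): the state, without advancing time (a new reading comes with each control period).
- bot.get_image(name): name is "side" or "top"; returns (picture, depth): 384x512x3 uint8, blue, green, red; 384x512 float32, m along the optical axis (not along the pixel's ray), 0 where there is no reading.
- bot.calibration(name): a dict with "fx", "fy", "cx", "cy" (pixels), "eye" and "attitude" of the camera in the world. Camera axes: x right, y up, looking along -z (the intrinsics and any distortion apply to the point x, -y, -z); pixel columns grow to the right and rows downward; lengths in m; the calibration is good to about 2 mm. A picture is of the moment at which its call begins. calibration takes no time and is no camera call.
- bot.hand_in(): hands the job in; it is judged then, once.
The state is a dict: "t": time; "qpos": joint angles; "qd": joint speeds; "joint_torque": joint torques, N m; "ee_pos": TCP position; "tcp_rot": TCP orientation; "ft_force": force on the tool from outside, world axes, zero at the start; "ft_torque": the same for the moment, N m; "finger_gap": finger opening in m; "grip_force": force on a finger pad.
Only numpy, scipy, OpenCV 4.12 (cv2) and the standard library are available. Lean on these libraries where they do the work, as an engineer would, in place of code of your own. Each camera call takes 0.05 s, during which the arm holds its last target. There are 200 camera calls.

## Working session

There is one attempt and no reset: what is moved stays moved. The work goes in short steps, Python scripts to look and compute and a shell command to move; the robot and the scene stay as the last step left them, time stands still between calls to the robot, and variables do not carry over. Pictures are saved under pics/ and viewed, at most 16 in all, crops included, and the job is handed in when it is done.

```bash
mkdir -p pics; cat > h.py <<'E'
import numpy as np, cv2
from cell import bot
def cam(n):
    c=bot.calibration(n); return c
def pts(n,depth,c=None):
    c=c or bot.calibration(n)
    v,u=np.mgrid[0:depth.shape[0],0:depth.shape[1]]
    x=(u-c['cx'])/c['fx']*depth; y=-(v-c['cy'])/c['fy']*depth
    P=np.stack([x,y,-depth],-1)
    R=np.array(c['attitude']);
    return P@R.T+np.array(c['eye'])
def ray(n,u,v,z):
    c=bot.calibration(n); R=np.array(c['attitude']); e=np.array(c['eye'])
    d=R@np.array([(u-c['cx'])/c['fx'],-(v-c['cy'])/c['fy'],-1]); return e+d*(z-e[2])/d[2]
def proj(n,p):
    c=bot.calibration(n); R=np.array(c['attitude']); q=R.T@(np.array(p)-np.array(c['eye']))
    return c['cx']+c['fx']*q[0]/-q[2], c['cy']+c['fy']*q[1]/q[2]
E
python3 - <<'E'
from h import *
for n in("top","side"):
    im,d=bot.get_image(n); cv2.imwrite(f"pics/{n}0.png",im); np.save(f"{n}0.npy",d); print(n,bot.calibration(n))
o=bot.observe(); print(o)
E
```

```text
top {'fx': 351.14436283126406, 'fy': 351.14436283126406, 'cx': 251.39326891215362, 'cy': 187.97270878126346, 'eye': array([0.44048345, 0.06580999, 1.18846658]), 'attitude': array([[-0.00516326,  0.99897171, -0.04504297],
       [-0.99977892, -0.00607506, -0.02012945],
       [-0.02038239,  0.04492908,  0.99878223]])}
side {'fx': 372.38767848443433, 'fy': 372.38767848443433, 'cx': 254.85321379938148, 'cy': 190.62611225029028, 'eye': array([ 0.0776748 , -0.76857433,  0.75597087]), 'attitude': array([[ 0.88251503,  0.28365311, -0.37511083],
       [-0.47011182,  0.51050212, -0.71998782],
       [-0.01273191,  0.81174411,  0.58387447]])}
{'t': 0.1, 'qpos': array([ 1.14486631e+00,  8.79000698e-02,  1.37210055e+00, -5.91565810e-05,
        1.68358677e+00, -1.03051081e-01]), 'qd': array([-5.87856578e-04, -1.63311629e-03, -3.90542425e-03, -1.08018503e-03,
        1.61558712e-03, -9.60155390e-05]), 'joint_torque': array([ 2.23069226e-03, -3.41256773e+01, -3.03301513e+01,  7.20390561e-02,
        3.04688432e-02, -1.03397597e-04]), 'ee_pos': array([0.1743224 , 0.52116357, 0.22341211]), 'tcp_rot': array([[-9.48323719e-01,  3.17303529e-01, -7.70631803e-04],
       [ 3.17304431e-01,  9.48321944e-01, -1.84080210e-03],
       [ 1.46714047e-04, -1.99020118e-03, -9.99998009e-01]]), 'ft_force': array([-0.16495186, -0.83415579,  0.33785446]), 'ft_torque': array([-0.03833011, -0.00948431, -0.04216173]), 'grip_force': 0.0, 'finger_gap': 0.09428353146031838}
```

View pics/top0.png

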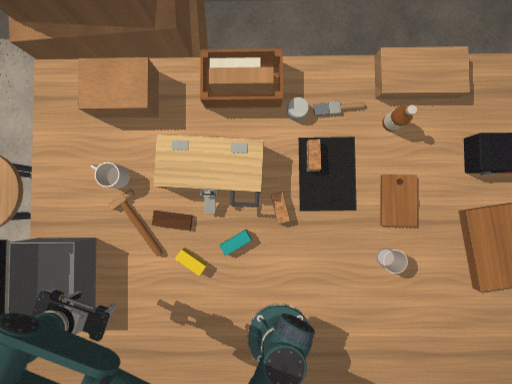

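View pics/side0.png

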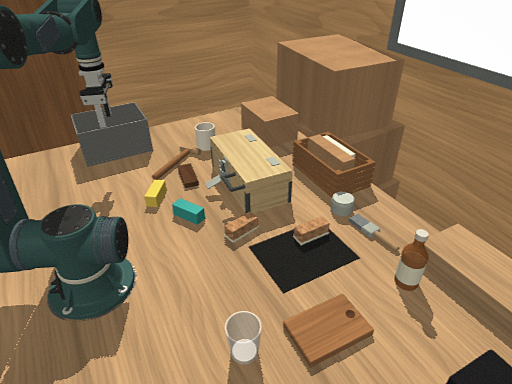

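The top view shows the case lid at about (210,163), the latch at (209,200) and the handle at (245,200). The cork blocks are at (281,208) and (315,155, on the mat), the mat at (327,173), and the board at (400,200). The yellow (190,263) and turquoise (236,242) look-alikes stay put.

```bash
cat >> h.py <<'E'
def toprect(mask,z,minA=80,n="top"):
    out=[]
    for c in cv2.findContours(mask.astype(np.uint8),cv2.RETR_EXTERNAL,cv2.CHAIN_APPROX_NONE)[0]:
        if cv2.contourArea(c)<minA: continue
        w=np.array([ray(n,p[0][0],p[0][1],z)[:2] for p in c])
        r=cv2.minAreaRect((w*1000).astype(np.float32)); (cx,cy),(a,b),th=r
        if a<b: a,b,th=b,a,th+90
        out.append((round(cx),round(cy),round(a),round(b),round((th+90)%180-90,1),cv2.contourArea(c)))
    return out
E
python3 - <<'E'
from h import *
im=cv2.imread("pics/top0.png"); d=np.load("top0.npy"); P=pts("top",d)
z=P[...,2]
def reg(u0,u1,v0,v1):
    m=np.zeros(z.shape,bool); m[v0:v1,u0:u1]=1; return m
print("table z",np.median(z[270:300,350:400]))
g=cv2.cvtColor(im,cv2.COLOR_BGR2HSV)
print("lid",toprect(reg(140,280,125,200)&(z>.115)&(z<.135),.125))
print("blocks",toprect(reg(268,296,185,230)&(z>.03)&(z<.06),.042),toprect(reg(300,330,135,180)&(z>.03)&(z<.06),.042))
print("board",toprect(reg(370,430,165,240)&(z>.012)&(z<.035),.022))
print("mat",toprect(reg(295,360,130,215)&(g[...,2]<50),.0))
print("matOpen",toprect(cv2.morphologyEx((reg(290,365,130,215)&((g[...,2]<60)|(reg(300,330,137,180)))).astype(np.uint8),cv2.MORPH_CLOSE,np.ones((5,5))),.0))
for nm,(u,v) in dict(tab=(209,211),handle=(245,203),lid=(210,165)).items(): print(nm,np.round(P[v,u],3))
s=P[185:222,185:265]; m=(s[...,2]>.02)&(s[...,2]<.16)
for v in range(186,220,3): print(v,[(u,)+tuple((P[v,u]*1000).astype(int)) for u in (203,209,214,232,245,258)])
print("yellow/teal/offcut",toprect((g[...,1]>150)&(g[...,0]>80)&(g[...,0]<95)&reg(215,255,225,260),.042),toprect((g[...,1]>150)&(g[...,0]>20)&(g[...,0]<35)&reg(170,215,245,280),.042),toprect(reg(150,196,205,235)&(z>.012)&(z<.03),.02))
i2=cv2.resize(im[120:260,150:310],None,fx=5,fy=4,interpolation=cv2.INTER_CUBIC); i2=cv2.resize(im[120:260,150:310],(680,595),interpolation=cv2.INTER_CUBIC);cv2.imwrite("pics/crop0.png",i2)
E
```

```text
table z 0.0008225430811136247
lid [(566, 219, 329, 165, 86.7, 5483.5)]
blocks [(430, -4, 99, 40, 14.2, 339.5)] [(602, -117, 99, 39, -0.7, 350.0)]
board [(452, -395, 169, 115, -1.2, 1760.5)]
mat [(542, -164, 241, 185, -0.5, 3835.0)]
matOpen [(543, -165, 248, 186, 0.3, 3888.0)]
tab [0.418 0.229 0.036]
handle [0.443 0.107 0.108]
lid [0.56  0.213 0.122]
186 [(203, np.int64(495), np.int64(234), np.int64(124)), (209, np.int64(495), np.int64(215), np.int64(126)), (214, np.int64(495), np.int64(200), np.int64(125)), (232, np.int64(494), np.int64(146), np.int64(124)), (245, np.int64(494), np.int64(106), np.int64(124)), (258, np.int64(494), np.int64(67), np.int64(126))]
189 [(203, np.int64(486), np.int64(236), np.int64(108)), (209, np.int64(486), np.int64(216), np.int64(122)), (214, np.int64(486), np.int64(203), np.int64(106)), (232, np.int64(485), np.int64(146), np.int64(126)), (245, np.int64(485), np.int64(106), np.int64(126)), (258, np.int64(485), np.int64(67), np.int64(127))]
192 [(203, np.int64(481), np.int64(254), np.int64(0)), (209, np.int64(477), np.int64(217), np.int64(114)), (214, np.
[... 2396 characters left out ...]
(253), np.int64(4)), (209, np.int64(399), np.int64(234), np.int64(-4)), (214, np.int64(399), np.int64(216), np.int64(0)), (232, np.int64(399), np.int64(155), np.int64(3)), (245, np.int64(399), np.int64(111), np.int64(-1)), (258, np.int64(399), np.int64(67), np.int64(0))]
219 [(203, np.int64(390), np.int64(253), np.int64(2)), (209, np.int64(389), np.int64(233), np.int64(2)), (214, np.int64(389), np.int64(216), np.int64(2)), (232, np.int64(389), np.int64(155), np.int64(0)), (245, np.int64(389), np.int64(112), np.int64(-4)), (258, np.int64(389), np.int64(68), np.int64(-1))]
yellow/teal/offcut [(316, 142, 98, 37, -59.9, 312.5)] [(255, 287, 99, 47, 55.4, 412.0)] [(390, 356, 131, 50, 82.4, 538.5)]
```

View pics/crop0.png

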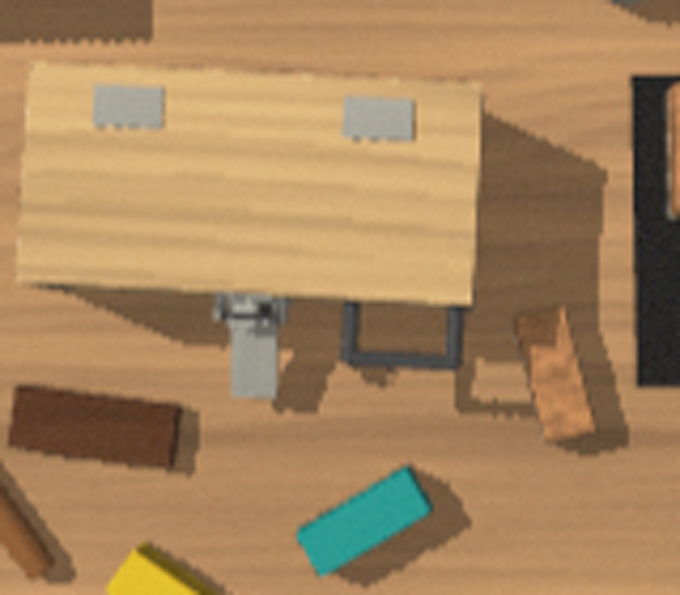

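```bash
python3 -m inch '[[0.04,-0.04,0,0,0,5,0.28],[0.08,-0.08,0,0,0,10,0.28],[0.12,-0.12,0,0,0,15,0.28],[0.15,-0.16,0,0,0,15.2,0.28],[0.18,-0.2,0,0,0,15.2,0.28],[0.21,-0.24,-0.02,0,0,15.2,0.28],[0.23,-0.27,-0.05,0,0,15.2,0.28],[0.246,-0.295,-0.07,0,0,15.2,0.28],[0.246,-0.295,-0.075,0,0,15.2,0.28],[0.246,-0.295,-0.075,0,0,15.2,0.28]]' 15; python3 -c "
from h import *
o=bot.observe();print(o['tcp_rot'],o['qpos'])
im,d=bot.get_image('side');cv2.imwrite('pics/s1.png',cv2.resize(im[100:260,130:310],(675,600)))"
```

```text
t: 1.1
ee_pos: [0.4196, 0.2255, 0.1475]
tcp_rot: [[-0.998, 0.06, -0.004], [0.06, 0.998, -0.001], [0.004, -0.001, -1.0]]
ft_force: [-0.4, -0.5, 0.2]
finger_gap: 0.0603
grip_force: 0.0
[[-9.98184416e-01  6.00687840e-02 -4.42867295e-03]
 [ 6.00734868e-02  9.98193518e-01 -9.36525485e-04]
 [ 4.36441668e-03 -1.20087097e-03 -9.99989755e-01]] [ 3.73593445e-01 -4.58472844e-02  1.65950325e+00  7.44926691e-04
  1.53240170e+00 -1.13712551e+00]
```

View pics/s1.png

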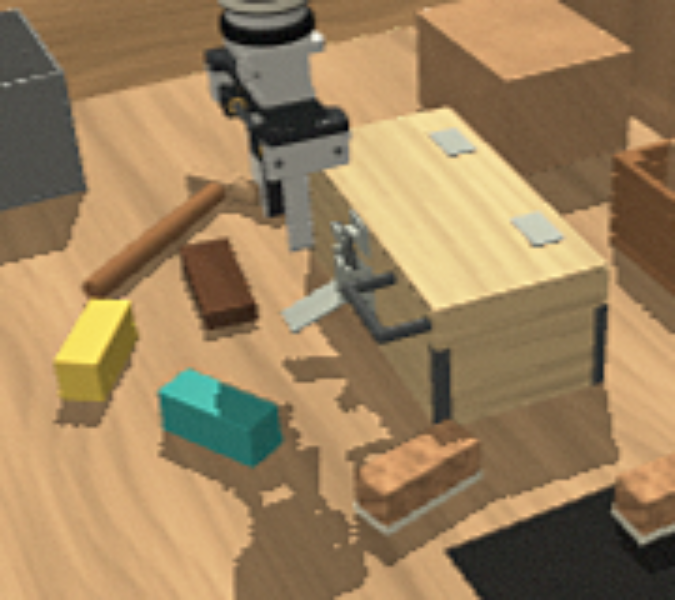

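The gripper is right above the latch tab (crop at about 310,300) and nothing is in the way, so I lower it and pinch.

```bash
python3 -m inch '[[0,0,-0.04,0,0,0,0.28],[0,0,-0.08,0,0,0,0.28],[0,0,-0.108,0,0,0,0.28],[0,0,-0.108,0,0,0,0.28],[0,0,-0.108,0,0,0,-0.5],[0,0,-0.108,0,0,0,-0.5],[0,0,-0.108,0,0,0,-0.5],[0,0,-0.108,0,0,0,-0.5]]' 25; python3 - <<'E'
import numpy as np
# arc: case -x dir = (-.998,.058)
for th in np.arange(0,1.81,.2):
    a=np.radians(37)
    f=16+63*np.cos(th-a); z=75+63*np.sin(th-a)
    print(round(th,2),"df",round(f-66.3,1),"dx",round(-(f-66.3)*.998,1),"dy",round((f-66.3)*.058,1),"dz",round(z-37.1,1))
E
```

```text
t: 1.95
ee_pos: [0.422, 0.2282, 0.0437]
tcp_rot: [[-0.998, 0.058, 0.004], [0.058, 0.998, 0.004], [-0.004, 0.004, -1.0]]
ft_force: [0.2, 2.8, 3.8]
finger_gap: 0.0355
grip_force: 25.0
0.0 df 0.0 dx -0.0 dy 0.0 dz -0.0
0.2 df 6.5 dx -6.5 dy 0.4 dz 10.7
0.4 df 10.8 dx -10.8 dy 0.6 dz 22.6
0.6 df 12.6 dx -12.6 dy 0.7 dz 35.0
0.8 df 12.0 dx -11.9 dy 0.7 dz 47.6
1.0 df 8.8 dx -8.8 dy 0.5 dz 59.8
1.2 df 3.3 dx -3.3 dy 0.2 dz 71.1
1.4 df -4.4 dx 4.4 dy -0.3 dz 81.0
1.6 df -13.9 dx 13.8 dy -0.8 dz 89.3
1.8 df -24.8 dx 24.8 dy -1.4 dz 95.5
```

```bash
python3 -m inch '[[-0.0065,0,0.011,0,0,0,-0.5],[-0.011,0,0.023,0,0,0,-0.5],[-0.0125,0,0.035,0,0,0,-0.5],[-0.012,0,0.048,0,0,0,-0.5],[-0.009,0,0.06,0,0,0,-0.5],[-0.003,0,0.071,0,0,0,-0.5],[0.004,0,0.081,0,0,0,-0.5],[0.014,-0.001,0.089,0,0,0,-0.5],[0.021,-0.001,0.095,0,0,0,-0.5],[0.024,-0.001,0.098,0,0,0,-0.5]]' 30; python3 -c "
from h import *
im,d=bot.get_image('side');cv2.imwrite('pics/s2.png',cv2.resize(im[100:260,130:310],(675,600)))"
```

```text
t: 2.95
ee_pos: [0.444, 0.2268, 0.1392]
tcp_rot: [[-0.998, 0.057, -0.002], [0.057, 0.998, 0.003], [0.002, 0.003, -1.0]]
ft_force: [-1.0, 5.5, -6.7]
finger_gap: 0.0355
grip_force: 30.0
```

View pics/s2.png

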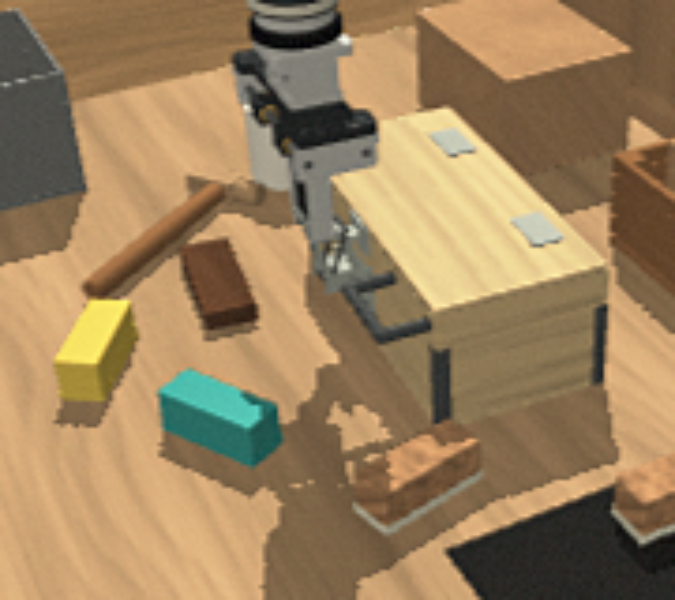

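The tab is held upright next to the lid front (crop at about 335,255). I release it, rise, and turn above the handle.

```bash
python3 -m inch '[[0,0,0,0,0,0,0.28],[0,0,0,0,0,0,0.28],[0,0,0,0,0,0,0.28],[0,0,0.05,0,0,0,0.28],[0,0,0.09,0,0,0,0.28],[0,0,0.09,0,0,-8,0.28],[0,0,0.09,0,0,-16,0.28],[0,-0.03,0.09,0,0,-24,0.28],[0,-0.05,0.09,0,0,-32,0.28],[0,-0.06,0.09,0,0,-40,0.28]]'; python3 -m inch '[[0,-0.01,0,0,0,-8,0.28],[-0.005,-0.03,0,0,0,-16,0.28],[-0.006,-0.056,0,0,0,-24,0.28],[-0.006,-0.056,0,0,0,-32,0.28],[-0.006,-0.056,0,0,0,-40,0.28],[-0.006,-0.056,0,0,0,-48,0.28],[-0.006,-0.056,0,0,0,-50,0.28],[-0.006,-0.056,0,0,0,-50,0.28]]';python3 - <<'E'
from h import *
im,d=bot.get_image('top');cv2.imwrite('pics/t3.png',cv2.resize(im[130:250,170:310],(700,600)));P=pts("top",d)
r=P[188:215,195:262].reshape(-1,3)
im,d=bot.get_image('side');cv2.imwrite('pics/s3.png',cv2.resize(im[130:230,190:310],(700,583)));P=pts("side",d).reshape(-1,3)
m=(P[:,2]>.09)&(P[:,2]<.16)&(P[:,0]>.40)&(P[:,0]<.475)&(P[:,1]>.2)&(P[:,1]<.26)
print("latch",(P[m]*1000).astype(int)[::3].tolist())
m=(P[:,2]>.09)&(P[:,2]<.12)&(P[:,0]>.42)&(P[:,0]<.455)&(P[:,1]>.07)&(P[:,1]<.15)
print(m.sum(),np.median(P[m],0),P[m].min(0),P[m].max(0))
E
```

```text
t: 4.0
ee_pos: [0.4445, 0.1639, 0.23]
tcp_rot: [[-0.723, 0.691, 0.001], [0.691, 0.723, -0.001], [-0.002, -0.0, -1.0]]
ft_force: [0.2, 0.1, 0.0]
finger_gap: 0.0598
grip_force: 0.0
t: 4.8
ee_pos: [0.4385, 0.1092, 0.2299]
tcp_rot: [[0.058, 0.998, 0.001], [0.998, -0.058, -0.001], [-0.001, 0.001, -1.0]]
ft_force: [-0.5, -0.1, 0.6]
finger_gap: 0.0604
grip_force: 0.0
latch [[432, 240, 141], [435, 230, 141], [469, 237, 124], [465, 237, 121], [435, 233, 128], [463, 232, 120], [467, 217, 127], [433, 209, 137], [465, 222, 121], [433, 211, 132], [461, 221, 119], [468, 211, 122], [436, 210, 128], [461, 221, 115], [470, 217, 115], [459, 235, 105], [464, 211, 116], [436, 212, 120], [462, 215, 111], [439, 211, 115], [461, 214, 107], [442, 211, 111], [446, 240, 90], [457, 214, 101], [441, 210, 104], [442, 214, 97], [442, 206, 98]]
87 [0.43760072 0.10679434 0.10978371] [0.42981659 0.07041315 0.0996745 ] [0.45457786 0.14908334 0.11288089]
```

View pics/s3.png

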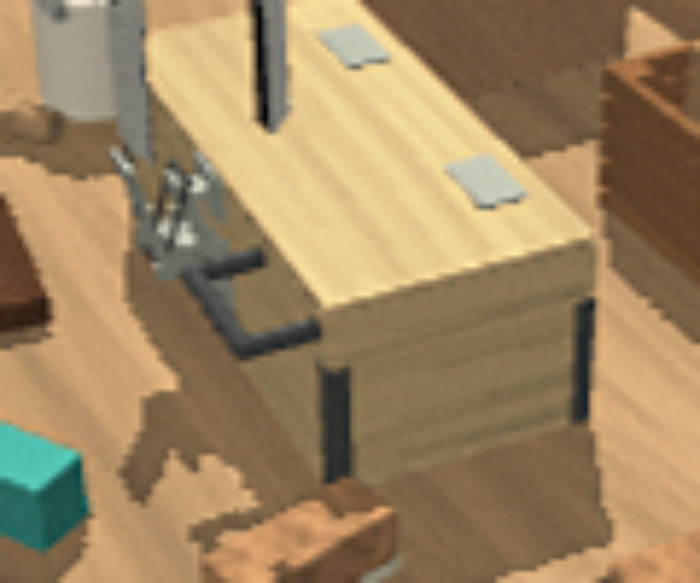

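```bash
python3 - <<'E'
from h import *
import os
im,d=bot.get_image('side');a=cv2.resize(im[152:182,206:246],(640,480),interpolation=cv2.INTER_CUBIC)
t=cv2.imread('pics/t3.png'); cv2.imwrite('pics/s4.png',a)
for p in ([.470,.225,.115],[.470,.225,.135],[.44,.225,.115],[.461,.225,.121]): print(p,proj('side',p), [(proj('side',p)[0]-206)*16,(proj('side',p)[1]-152)*16])
E
```

```text
[0.47, 0.225, 0.115] (np.float64(220.92047199882828), np.float64(161.0579476892126)) [np.float64(238.72755198125242), np.float64(144.92716302740155)]
[0.47, 0.225, 0.135] (np.float64(220.51962715322173), np.float64(155.84125234764912)) [np.float64(232.31403445154774), np.float64(61.46003756238588)]
[0.44, 0.225, 0.115] (np.float64(212.56402950127753), np.float64(163.37217138725393)) [np.float64(105.0244720204405), np.float64(181.95474219606285)]
[0.461, 0.225, 0.121] (np.float64(218.30267077563838), np.float64(160.1908426998708)) [np.float64(196.842732410214), np.float64(131.05348319793302)]
```

View pics/s4.png

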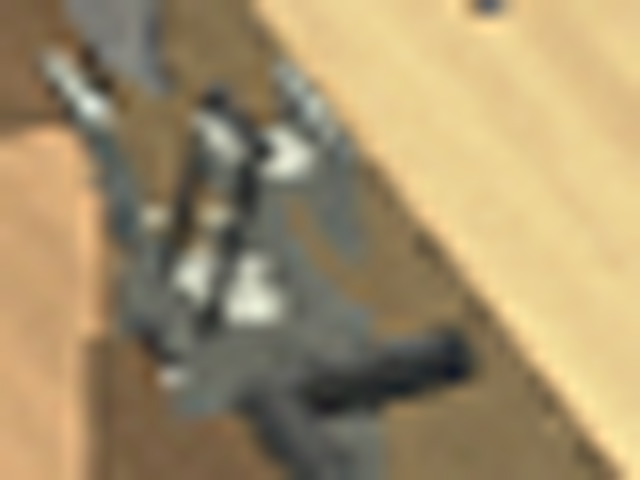

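View pics/t3.png

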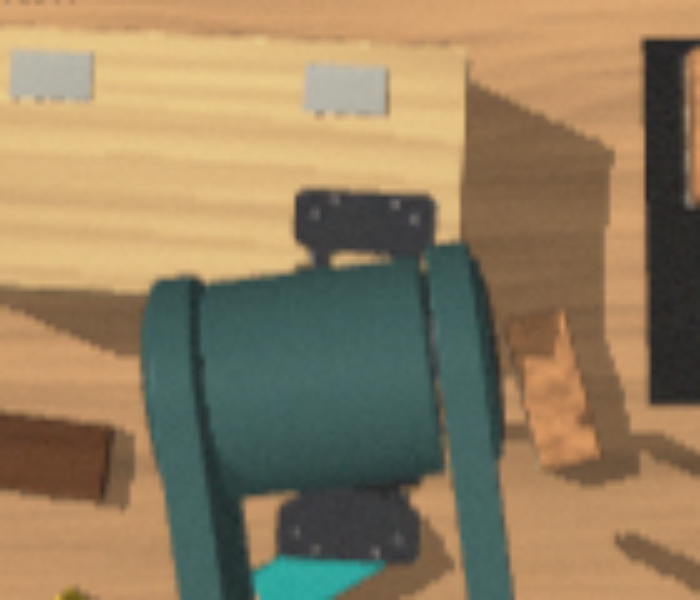

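```bash
python3 -m inch '[[0,0,0.03,0,0,0,0.28],[0,0,0.03,0,0,0,0.28],[0,0,0.03,0,0,0,0.28],[0,0,0.03,0,0,0,0.28],[0,0,0.03,0,0,0,0.28]]'>/dev/null; python3 - <<'E'
from h import *
im,d=bot.get_image('side');P=pts('side',d)
for v in range(154,180):
    print(v,*["%4d,%3d,%3d:%3d%s"%(*(P[v,u]*1000).astype(int),im[v,u].mean(),'') for u in range(212,226)])
E
```

```text
154  495,374, 58: 87  492,356, 69:107  495,352, 70:100  492,335, 79:107  493,326, 84:108   77,-768,755:104  490,298, 99: 96  491,292,101:104  489,277,109:111  489,268,114:104  488,257,120: 97  488,249,124:143  489,241,127:187  496,249,121:190
155  496,377, 53: 78  493,357, 64:100  494,350, 67:101  492,336, 75:102  491,323, 81:109  489,308, 90:114  491,302, 92:103  489,288,100:105  487,273,108:105  488,267,111:110  488,256,116:103  488,249,120:118  488,240,124:166  493,242,122:187
156  495,375, 50: 75  493,359, 58:103  492,346, 65:105  493,339, 68:101  491,324, 77:106  491,314, 82:110  490,300, 90:108  489,288, 96:102  489,278,101:108  490,272,104:105  488,257,112:108  485,240,121:136  486,234,124:151  489,234,124:177
157  494,374, 46: 54  495,365, 51: 98  493,349, 59:107  493,340, 63:100  492,326, 71:103  493,320, 74:105  490,303, 84:100  469,237,124: 89  491,285, 93: 97  489,269,102:110  488,260,107:107  485,241,117:105  485,233,121:155  486,227,124:136
158  495,376, 40:160  495,367, 45: 89  493,350, 55:109  494,344, 57:107  491,326, 67:101  492,317, 72:106  466,239,120: 73  464,226
[... 4493 characters left out ...]
,319, -3: 90  473,313, -1: 92  474,308,  1: 92  442,210, 68: 96  445,209, 68:102  448,207, 68:105  452,209, 66:101  455,208, 65: 85  434,143,110: 58  437,143,109: 64  438,138,112: 88  439,133,114: 81  447,142,106: 52
178  461,305,  3: 90  466,307,  0: 91  469,303,  1: 94  472,303,  0: 91  476,303,  0: 97  477,296,  3:101  482,297,  0: 94  485,295,  0: 98  488,294,  0:100  433,144,106: 73  432,132,113: 64  437,137,109: 71  438,129,113: 89  442,130,111: 86
179  459,300,  2: 92  464,303,  0: 90  467,300,  0: 93  469,296,  1: 93  473,296,  0: 93  475,291,  2: 91  479,290,  1: 93  482,289,  1: 93  485,287,  1: 96  490,290, -1: 87  433,135,107: 58  435,130,109: 61  436,125,112: 75  440,126,110: 85
```

The hook bar is at about (467,225,124), only about 10 mm above the keeper. I push the lever a little further towards the lid with closed fingers.

```bash
python3 -m inch '[[-0.035,0.04,0,0,0,0,-1],[-0.035,0.08,0,0,0,0,-1],[-0.035,0.116,0,0,0,0,-1],[-0.035,0.116,-0.05,0,0,0,-1],[-0.035,0.116,-0.09,0,0,0,-1],[-0.035,0.116,-0.115,0,0,0,-1],[-0.025,0.116,-0.115,0,0,0,-1],[-0.018,0.116,-0.115,0,0,0,-1],[-0.012,0.116,-0.115,0,0,0,-1],[-0.009,0.116,-0.115,0,0,0,-1]]' 10;python3 -m inch '[[0.003,0,0,0,0,0,-1],[0.005,0,0,0,0,0,-1],[0.005,0,0,0,0,0,-1]]'; python3 - <<'E'
from h import *
im,d=bot.get_image('side');cv2.imwrite('pics/s5.png',cv2.resize(im[140:190,196:256],(720,600),interpolation=cv2.INTER_CUBIC))
E
```

```text
t: 6.5
ee_pos: [0.4314, 0.226, 0.1468]
tcp_rot: [[0.058, 0.998, 0.003], [0.998, -0.058, 0.002], [0.002, 0.003, -1.0]]
ft_force: [-3.0, -0.5, 2.7]
finger_gap: 0.0005
grip_force: 1.5
t: 6.8
ee_pos: [0.4347, 0.2259, 0.1478]
tcp_rot: [[0.058, 0.998, 0.001], [0.998, -0.058, 0.001], [0.001, 0.001, -1.0]]
ft_force: [-6.1, -0.9, 9.4]
finger_gap: 0.0004
grip_force: 6.8
```

View pics/s5.png

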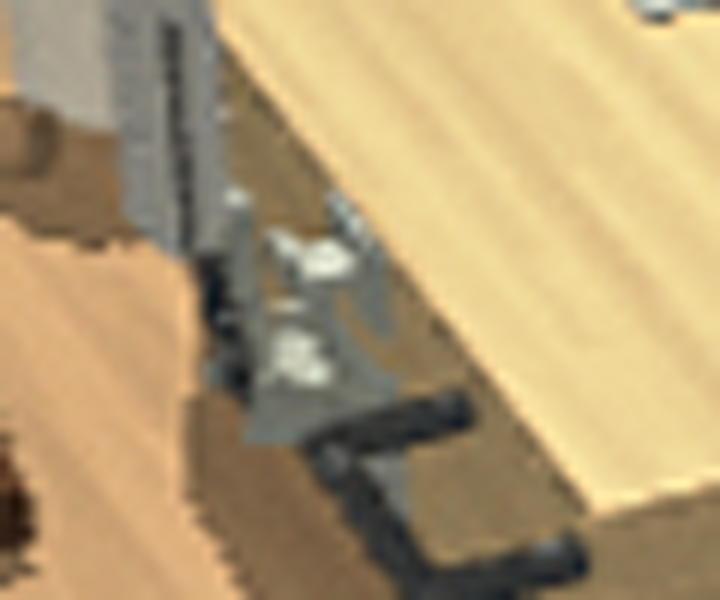

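The hook wire has dropped and now hangs in front of the lever (crop at about 215,310); the keeper is free. On to the handle.

```bash
python3 -m inch '[[0,0,0.05,0,0,0,-1],[0,0,0.09,0,0,0,0],[0.002,-0.04,0.09,0,0,0,0.28],[0.002,-0.08,0.09,0,0,0,0.28],[0.002,-0.116,0.09,0,0,0,0.28],[0.002,-0.116,0.05,0,0,0,0.28],[0.002,-0.116,0.01,0,0,0,0.28],[0.002,-0.116,-0.02,0,0,0,0.28],[0.002,-0.116,-0.04,0,0,0,0.28],[0.002,-0.116,-0.04,0,0,0,0.28]]'; python3 -m inch '[[0,0,0,0,0,0,-0.9],[0,0,0,0,0,0,-0.9],[0,0,0,0,0,0,-0.9],[0,0,0,0,0,0,-0.9],[0,0,0,0,0,0,-0.9],[0,0,0,0,0,0,-0.9]]' 15
python3 - <<'E'
import numpy as np
a0=np.arctan2(20,202);r=np.hypot(20,202)
for t in np.arange(0,1.71,.1):
    f=202-r*np.cos(a0+t); z=r*np.sin(a0+t)-20
    print(round(t,2),"dx",round(f*.998),"dy",round(-f*.058),"dz",round(z))
E
```

```text
t: 7.85
ee_pos: [0.4348, 0.1092, 0.102]
tcp_rot: [[0.058, 0.998, -0.005], [0.998, -0.058, -0.001], [-0.001, -0.005, -1.0]]
ft_force: [0.6, 0.9, 0.5]
finger_gap: 0.0601
grip_force: 0.0
t: 8.45
ee_pos: [0.4367, 0.1097, 0.1048]
tcp_rot: [[0.057, 0.998, 0.001], [0.998, -0.057, 0.0], [0.0, 0.001, -1.0]]
ft_force: [2.6, 0.2, 0.7]
finger_gap: 0.0158
grip_force: 2.9
0.0 dx 0 dy 0 dz 0
0.1 dx 3 dy 0 dz 20
0.2 dx 8 dy 0 dz 40
0.3 dx 15 dy -1 dz 59
0.4 dx 24 dy -1 dz 77
0.5 dx 34 dy -2 dz 94
0.6 dx 46 dy -3 dz 111
0.7 dx 60 dy -4 dz 125
0.8 dx 75 dy -4 dz 139
0.9 dx 92 dy -5 dz 151
1.0 dx 109 dy -6 dz 161
1.1 dx 128 dy -7 dz 169
1.2 dx 147 dy -9 dz 176
1.3 dx 167 dy -10 dz 180
1.4 dx 187 dy -11 dz 182
1.5 dx 207 dy -12 dz 183
1.6 dx 227 dy -13 dz 181
1.7 dx 247 dy -14 dz 178
```

```bash
python3 -m inch '[[0,0,0,0,0,0,-1],[0,0,0,0,0,0,-1],[0.003,0,0.02,0,0,0,-1],[0.008,0,0.04,0,0,0,-1],[0.015,-0.001,0.059,0,0,0,-1],[0.024,-0.001,0.077,0,0,0,-1],[0.034,-0.002,0.094,0,0,0,-1],[0.046,-0.003,0.111,0,0,0,-1],[0.06,-0.004,0.125,0,0,0,-1],[0.075,-0.004,0.139,0,0,0,-1]]' 15; python3 -m inch '[[0.017,-0.001,0.012,0,0,0,-1],[0.034,-0.002,0.022,0,0,0,-1],[0.053,-0.003,0.03,0,0,0,-1],[0.072,-0.004,0.037,0,0,0,-1],[0.092,-0.006,0.041,0,0,0,-1],[0.112,-0.007,0.043,0,0,0,-1],[0.132,-0.008,0.044,0,0,0,-1],[0.152,-0.009,0.042,0,0,0,-1],[0.164,-0.01,0.04,0,0,0,-1],[0.164,-0.01,0.04,0,0,0,-1]]'
```

```text
t: 9.45
ee_pos: [0.5106, 0.1054, 0.2425]
tcp_rot: [[0.057, 0.998, -0.005], [0.998, -0.057, -0.001], [-0.001, -0.005, -1.0]]
ft_force: [-1.3, -1.6, -3.9]
finger_gap: 0.0115
grip_force: 15.0
t: 10.45
ee_pos: [0.6778, 0.0957, 0.2843]
tcp_rot: [[0.058, 0.998, 0.004], [0.998, -0.058, 0.001], [0.001, 0.004, -1.0]]
ft_force: [2.9, 0.3, 2.9]
finger_gap: 0.0113
grip_force: 15.0
```

```bash
python3 -m inch '[[0,0,0,0,0,0,0],[0,0,0,0,0,0,0],[0,0,0,0,0,0,0],[0,0,0.04,0,0,0,0.4],[0,0,0.07,0,0,0,0.4],[-0.03,0,0.07,0,0,-8,0.4],[-0.07,-0.02,0.07,0,0,-16,0.4],[-0.11,-0.04,0.06,0,0,-24,0.4],[-0.15,-0.06,0.03,0,0,-32,0.4],[-0.19,-0.08,0,0,0,-40,0.4]]'; python3 -m inch '[[-0.03,-0.01,-0.03,0,0,-8,0.4],[-0.058,-0.02,-0.07,0,0,-16,0.4],[-0.058,-0.02,-0.09,0,0,-24,0.4],[-0.058,-0.02,-0.09,0,0,-32,0.4],[-0.058,-0.02,-0.09,0,0,-32.5,0.4],[-0.058,-0.02,-0.09,0,0,-32.5,0.4]]'; python3 - <<'E'
from h import *
im,d=bot.get_image('side');cv2.imwrite('pics/s6.png',im);P=pts("side",d)
g=cv2.cvtColor(im,cv2.COLOR_BGR2HSV)
m=(P[...,2]>.037)&(P[...,2]<.047)&(P[...,1]<.05)&(P[...,1]>-.2)&(P[...,0]>.35)&(P[...,0]<.7)
print(toprect(cv2.morphologyEx(m.astype(np.uint8),cv2.MORPH_CLOSE,np.ones((3,3))),.042,40,"side"))
E
```

```text
t: 11.45
ee_pos: [0.4892, 0.018, 0.2875]
tcp_rot: [[0.69, 0.724, 0.002], [0.724, -0.69, -0.0], [0.001, 0.002, -1.0]]
ft_force: [0.1, -0.1, 0.5]
finger_gap: 0.0657
grip_force: 0.0
t: 12.05
ee_pos: [0.4332, -0.0015, 0.1982]
tcp_rot: [[0.969, 0.248, 0.001], [0.248, -0.969, -0.0], [0.001, 0.0, -1.0]]
ft_force: [-0.3, 0.2, 0.1]
finger_gap: 0.0656
grip_force: 0.0
[(599, -120, 101, 45, 1.3, 311.5), (426, -6, 102, 44, 14.1, 295.5)]
```

View pics/s6.png

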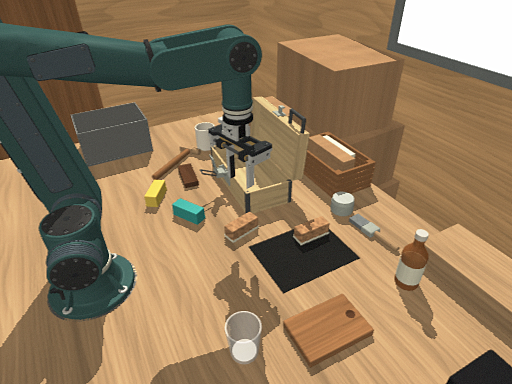

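The lid stands open and the case looks empty. Cork blocks at pixels (241,229) and (311,232) are unmoved. Now I grasp block A.

```bash
python3 -m inch '[[-0.004,-0.003,-0.04,0,0,0,0.4],[-0.004,-0.003,-0.08,0,0,0,0.4],[-0.004,-0.003,-0.12,0,0,0,0.4],[-0.004,-0.003,-0.15,0,0,0,0.4],[-0.004,-0.003,-0.172,0,0,0,0.4],[-0.004,-0.003,-0.172,0,0,0,-0.3],[-0.004,-0.003,-0.172,0,0,0,-0.3],[-0.004,-0.003,-0.172,0,0,0,-0.3],[-0.004,-0.003,-0.172,0,0,0,-0.3],[-0.004,-0.003,-0.172,0,0,0,-0.3]]' 30; python3 -m inch '[[0,0,0,0,0,0,-0.3],[0,0,0.04,0,0,0,-0.3],[0,0,0.08,0,0,0,-0.3],[0,0,0.12,0,0,0,-0.3],[0,0,0.16,0,0,0,-0.3],[0,0,0.16,0,0,0,-0.3]]'
```

```text
t: 13.1
ee_pos: [0.4309, -0.0046, 0.0278]
tcp_rot: [[0.969, 0.246, 0.004], [0.246, -0.969, -0.0], [0.004, 0.001, -1.0]]
ft_force: [-0.4, 0.7, 4.8]
finger_gap: 0.04
grip_force: 30.0
t: 13.7
ee_pos: [0.4325, -0.0051, 0.1926]
tcp_rot: [[0.969, 0.245, 0.013], [0.245, -0.969, -0.002], [0.012, 0.005, -1.0]]
ft_force: [0.9, -0.2, -1.1]
finger_gap: 0.04
grip_force: 30.0
```

```bash
python3 -m inch '[[0.03,0.03,0,0,0,-6,-0.3],[0.06,0.06,0,0,0,-12,-0.3],[0.09,0.09,0,0,0,-17.5,-0.3],[0.12,0.125,0,0,0,-17.5,-0.3],[0.125,0.13,0,0,0,-17.5,-0.3],[0.125,0.13,-0.04,0,0,-17.5,-0.3],[0.125,0.13,-0.07,0,0,-17.5,-0.3],[0.125,0.13,-0.07,0,0,-17.5,-0.3]]'; python3 - <<'E'
from h import *
im,d=bot.get_image('side');cv2.imwrite('pics/s7.png',cv2.resize(im[90:240,190:350],(640,600)))
E
```

```text
t: 14.5
ee_pos: [0.5496, 0.1245, 0.1091]
tcp_rot: [[0.998, -0.057, -0.013], [-0.057, -0.998, -0.002], [-0.013, 0.003, -1.0]]
ft_force: [-0.1, -0.1, -0.5]
finger_gap: 0.0402
grip_force: 30.0
```

View pics/s7.png

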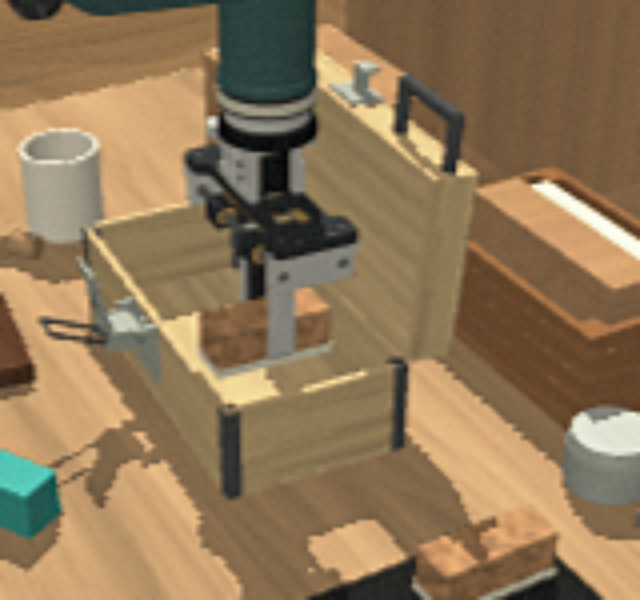

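Block A is over the case opening and the hook is out at (70,330). I lower it, release, and go to block B.

```bash
python3 -m inch '[[0.002,0,-0.03,0,0,0,-0.3],[0.004,0,-0.06,0,0,0,-0.3],[0.004,0,-0.073,0,0,0,-0.3],[0.004,0,-0.073,0,0,0,-0.3],[0.004,0,-0.073,0,0,0,0.3],[0.004,0,-0.073,0,0,0,0.3],[0.004,0,-0.073,0,0,0,0.3],[0.004,0,-0.04,0,0,0,0.3],[0.004,0,0.01,0,0,0,0.3],[0.004,0,0.06,0,0,0,0.3]]'; python3 -m inch '[[0,0,0.03,0,0,0,0.4],[0.01,-0.05,0.04,0,0,2.6,0.4],[0.02,-0.1,0.04,0,0,2.6,0.4],[0.03,-0.15,0.04,0,0,2.6,0.4],[0.04,-0.2,0.03,0,0,2.6,0.4],[0.046,-0.242,0,0,0,2.6,0.4],[0.046,-0.242,-0.04,0,0,2.6,0.4],[0.046,-0.242,-0.05,0,0,2.6,0.4]]'; python3 - <<'E'
from h import *
im,d=bot.get_image('side');P=pts("side",d)
m=(P[...,2]>.037)&(P[...,2]<.047)&(P[...,1]<.05)&(P[...,1]>-.2)&(P[...,0]>.35)&(P[...,0]<.7)
print(toprect(cv2.morphologyEx(m.astype(np.uint8),cv2.MORPH_CLOSE,np.ones((3,3))),.042,40,"side"))
E
```

```text
t: 15.55
ee_pos: [0.5577, 0.1254, 0.1776]
tcp_rot: [[0.998, -0.057, -0.001], [-0.057, -0.998, -0.0], [-0.001, 0.0, -1.0]]
ft_force: [1.6, 0.3, 0.5]
finger_gap: 0.061
grip_force: 0.0
t: 16.35
ee_pos: [0.6014, -0.1177, 0.1209]
tcp_rot: [[1.0, -0.015, -0.008], [-0.015, -1.0, 0.002], [-0.009, -0.002, -1.0]]
ft_force: [-1.3, 0.8, -1.2]
finger_gap: 0.0658
grip_force: 0.0
[(598, -120, 103, 44, 1.3, 310.5)]
```

```bash
python3 -m inch '[[0,0,-0.04,0,0,0,0.4],[0,0,-0.08,0,0,0,0.4],[0,0,-0.1,0,0,0,0.4],[0,0,-0.1,0,0,0,-0.3],[0,0,-0.1,0,0,0,-0.3],[0,0,-0.1,0,0,0,-0.3],[0,0,-0.1,0,0,0,-0.3],[0,0,-0.1,0,0,0,-0.3],[0,0,-0.06,0,0,0,-0.3],[0,0,-0.01,0,0,0,-0.3]]' 30; python3 -m inch '[[0,0,0.04,0,0,0,-0.3],[0,0,0.09,0,0,0,-0.3],[0,0.04,0.09,0,0,0,-0.3],[0,0.08,0.09,0,0,0,-0.3],[0,0.12,0.09,0,0,0,-0.3]]'
```

```text
t: 17.4
ee_pos: [0.6019, -0.1159, 0.1137]
tcp_rot: [[1.0, -0.012, -0.007], [-0.012, -1.0, 0.002], [-0.007, -0.002, -1.0]]
ft_force: [-0.2, 0.2, -0.7]
finger_gap: 0.04
grip_force: 29.8
t: 17.9
ee_pos: [0.6043, 0.0043, 0.2071]
tcp_rot: [[1.0, -0.014, 0.002], [-0.014, -1.0, -0.0], [0.002, 0.0, -1.0]]
ft_force: [0.4, 0.1, -1.3]
finger_gap: 0.0401
grip_force: 29.8
```

```bash
python3 -m inch '[[-0.041,0.03,0,0,0,-2.6,-0.3],[-0.041,0.08,0,0,0,-2.6,-0.3],[-0.041,0.13,0,0,0,-2.6,-0.3],[-0.041,0.18,0,0,0,-2.6,-0.3],[-0.041,0.22,0,0,0,-2.6,-0.3],[-0.041,0.245,0,0,0,-2.6,-0.3],[-0.041,0.245,-0.04,0,0,-2.6,-0.3],[-0.041,0.245,-0.09,0,0,-2.6,-0.3],[-0.041,0.245,-0.09,0,0,-2.6,-0.3]]'; python3 - <<'E'
from h import *
im,d=bot.get_image('side');cv2.imwrite('pics/s8.png',cv2.resize(im[90:240,190:350],(640,600)))
im,d=bot.get_image('top');cv2.imwrite('pics/t8.png',im)
E
```

```text
t: 18.8
ee_pos: [0.5565, 0.2466, 0.106]
tcp_rot: [[0.998, -0.057, -0.019], [-0.057, -0.998, -0.007], [-0.019, 0.008, -1.0]]
ft_force: [-1.4, 0.5, -2.5]
finger_gap: 0.0397
grip_force: 29.8
```

View pics/s8.png

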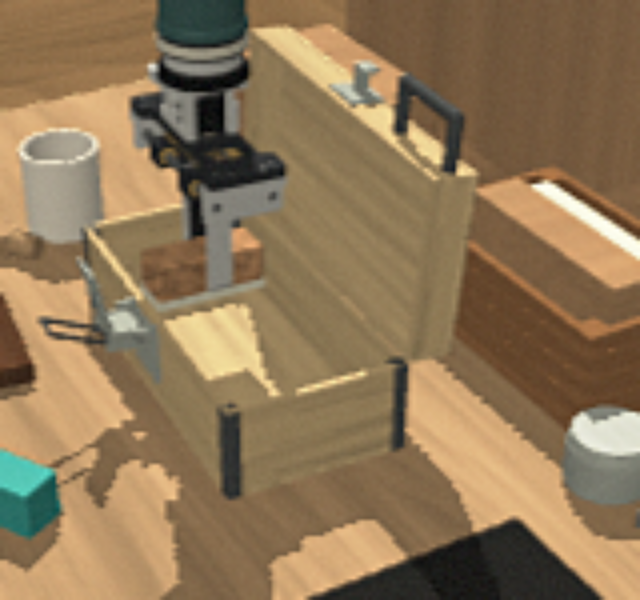

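```bash
python3 -m inch '[[0.004,0,-0.03,0,0,0,-0.3],[0.004,0,-0.06,0,0,0,-0.3],[0.004,0,-0.07,0,0,0,-0.3],[0.004,0,-0.07,0,0,0,-0.3],[0.004,0,-0.07,0,0,0,0.3],[0.004,0,-0.07,0,0,0,0.3],[0.004,0,-0.07,0,0,0,0.3],[0.004,0,-0.03,0,0,0,0.3],[0.004,0,0.02,0,0,0,0.3],[0.004,0,0.07,0,0,0,0.3]]'; python3 -m inch '[[-0.03,0,0.04,0,0,0,0.28],[-0.06,-0.04,0.08,0,0,8,0.28],[-0.09,-0.08,0.12,0,0,16,0.28],[-0.12,-0.12,0.16,0,0,24,0.28],[-0.15,-0.15,0.18,0,0,32,0.28],[-0.19,-0.15,0.18,0,0,40,0.28],[-0.23,-0.15,0.18,0,0,48,0.28],[-0.23,-0.15,0.18,0,0,56,0.28],[-0.23,-0.15,0.18,0,0,64,0.28],[-0.23,-0.15,0.18,0,0,72,0.28]]';python3 - <<'E'
from h import *
im,d=bot.get_image('top');cv2.imwrite('pics/t9.png',im);P=pts("top",d);z=P[...,2]
m=np.zeros(z.shape,bool);m[120:200,145:275]=1
print("in case",toprect(m&(z>.03)&(z<.06),.048,60))
g=np.zeros(z.shape,bool);g[165:240,370:430]=1
print("board",toprect(g&(z>.012)&(z<.035),.022))
# lid/handle pts
s=pts("side",bot.get_image("side")[1]).reshape(-1,3)
m=(s[:,2]>.25)&(s[:,2]<.33)&(s[:,0]>.62)&(s[:,0]<.75)&(s[:,1]>.05)&(s[:,1]<.15);q=s[m];q=q[q[:,2]>q[:,2].max()-.012]
print("handle",len(q),np.median(q,0),q.min(0),q.max(0))
E
```

```text
t: 19.9
ee_pos: [0.5668, 0.2484, 0.1878]
tcp_rot: [[0.998, -0.057, -0.0], [-0.057, -0.998, -0.0], [-0.0, 0.0, -1.0]]
ft_force: [0.9, 0.7, -1.1]
finger_gap: 0.0609
grip_force: 0.0
t: 20.9
ee_pos: [0.3364, 0.0983, 0.3675]
tcp_rot: [[0.358, 0.934, 0.004], [0.934, -0.358, 0.0], [0.002, 0.004, -1.0]]
ft_force: [0.8, 0.9, -1.7]
finger_gap: 0.06
grip_force: 0.0
in case [(565, 247, 99, 39, 0.0, 353.5), (569, 80, 102, 39, -0.4, 329.0), (628, 242, 348, 135, -69.3, 121.5)]
board [(452, -395, 169, 115, -1.2, 1756.5)]
handle 85 [0.67284894 0.09307097 0.28862367] [0.66752604 0.05362463 0.28026977] [0.68189837 0.14223366 0.29183642]
```

View pics/t9.png

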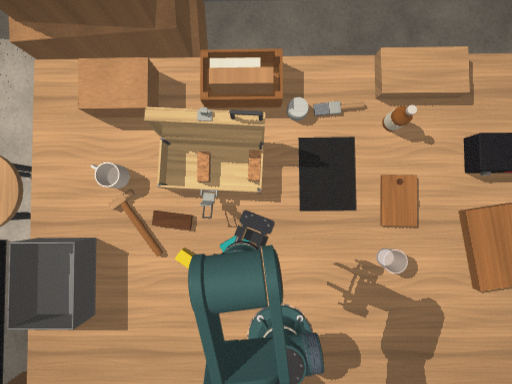

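Both blocks are in the case (pixels (204,167) and (254,167)) and no other cork blocks are on the table. Next I close the lid by its handle.

```bash
python3 -m inch '[[0.05,0,0,0,0,8,0.28],[0.1,0,0,0,0,16,0.28],[0.15,0,0,0,0,18,0.28],[0.2,0,0,0,0,18,0.28],[0.25,-0.002,0,0,0,18,0.28],[0.3,-0.002,0,0,0,18,0.28],[0.341,-0.002,0,0,0,18,0.28],[0.341,-0.002,-0.04,0,0,18,0.28],[0.341,-0.002,-0.083,0,0,18,0.28],[0.341,-0.002,-0.083,0,0,18,0.28]]'; python3 -m inch '[[0,0,0,0,0,0,-1],[0,0,0,0,0,0,-1],[0,0,0,0,0,0,-1],[0,0,0,0,0,0,-1],[0,0,0,0,0,0,-1],[0,0,0,0,0,0,-1],[0,0,0,0,0,0,-1],[0,0,0,0,0,0,-1],[0,0,0,0,0,0,-1]]' 12
```

```text
t: 22.0
ee_pos: [0.6746, 0.0962, 0.2695]
tcp_rot: [[0.06, 0.998, -0.024], [0.998, -0.06, -0.001], [-0.003, -0.023, -1.0]]
ft_force: [0.1, 0.7, -2.0]
finger_gap: 0.0602
grip_force: 0.0
t: 22.9
ee_pos: [0.6782, 0.0965, 0.2833]
tcp_rot: [[0.057, 0.998, 0.001], [0.998, -0.057, 0.0], [0.0, 0.001, -1.0]]
ft_force: [-0.9, 0.1, 3.1]
finger_gap: 0.012
grip_force: 12.0
```

```bash
python3 -m inch '[[-0.014,0.001,0.002,0,0,0,-1],[-0.034,0.002,0.004,0,0,0,-1],[-0.054,0.003,0.003,0,0,0,-1],[-0.074,0.004,0.001,0,0,0,-1],[-0.094,0.005,-0.003,0,0,0,-1],[-0.113,0.007,-0.01,0,0,0,-1],[-0.132,0.008,-0.018,0,0,0,-1],[-0.149,0.009,-0.028,0,0,0,-1],[-0.166,0.01,-0.04,0,0,0,-1]]'; python3 -m inch '[[-0.015,0,-0.014,0,0,0,-1],[-0.029,0.001,-0.028,0,0,0,-1],[-0.041,0.002,-0.045,0,0,0,-1],[-0.051,0.003,-0.062,0,0,0,-1],[-0.06,0.003,-0.08,0,0,0,-1],[-0.067,0.004,-0.099,0,0,0,-1],[-0.071,0.004,-0.114,0,0,0,-1],[-0.073,0.004,-0.128,0,0,0,-1],[-0.075,0.004,-0.138,0,0,0,-1],[-0.075,0.004,-0.139,0,0,0,-1]]'
```

```text
t: 23.8
ee_pos: [0.5126, 0.1063, 0.2432]
tcp_rot: [[0.058, 0.998, 0.004], [0.998, -0.058, -0.0], [0.0, 0.004, -1.0]]
ft_force: [2.5, 0.4, -0.0]
finger_gap: 0.0118
grip_force: 12.0
t: 24.8
ee_pos: [0.4387, 0.1106, 0.1047]
tcp_rot: [[0.058, 0.998, 0.004], [0.998, -0.058, 0.0], [0.001, 0.004, -1.0]]
ft_force: [1.7, 0.7, 5.8]
finger_gap: 0.0112
grip_force: 12.0
```

```bash
python3 -m inch '[[0,0,-0.002,0,0,0,-1],[0,0,-0.002,0,0,0,0.1],[0,0,-0.002,0,0,0,0.2],[0,0,-0.002,0,0,0,0.2],[0,0,0,0,0,0,0.2],[0,0,0.05,0,0,0,0.2],[0,0,0.1,0,0,0,0.2]]'; python3 -m inch '[[0,-0.05,0.02,0,0,2,1],[0,-0.1,0.02,0,0,2,1],[0,-0.15,0.02,0,0,2,1],[0,-0.2,0.02,0,0,2,1],[0,-0.25,0.02,0,0,2,1],[0,-0.3,0.02,0,0,2,1],[0.01,-0.35,0.02,0,0,2,1],[0.014,-0.4,0.02,0,0,2,1],[0.014,-0.45,0.02,0,0,2,1],[0.014,-0.5,0.02,0,0,2,1]]'; python3 -m inch '[[0,-0.05,0,0,0,0,1],[0,-0.092,0,0,0,0,1],[0,-0.092,-0.05,0,0,0,1],[0,-0.092,-0.1,0,0,0,1],[0,-0.092,-0.1,0,0,0,1]]';  python3 - <<'E'
from h import *
d=bot.get_image('top')[1];P=pts("top",d);z=P[...,2]
m=np.zeros(z.shape,bool);m[125:200,145:275]=1
print("lid",toprect(m&(z>.115)&(z<.135),.125)); 
q=P[m&(z>.1)&(z<.15)]; q=q[(q[:,0]>.5)]; A=np.c_[q[:,:2],np.ones(len(q))]; c=np.linalg.lstsq(A,q[:,2],rcond=None)[0]; print("slope",c)
g=np.zeros(z.shape,bool);g[165:240,370:422]=1
print("board",toprect(g&(z>.012)&(z<.035),.022))
im,d=bot.get_image('side');P=pts('side',d).reshape(-1,3)
m=(P[:,2]>.05)&(P[:,2]<.16)&(P[:,0]>.37)&(P[:,0]<.475)&(P[:,1]>.2)&(P[:,1]<.26)
print("latch",(P[m]*1000).astype(int)[::3].tolist())
cv2.imwrite('pics/s10.png',im)
E
```

```text
t: 25.5
ee_pos: [0.4353, 0.1102, 0.2024]
tcp_rot: [[0.058, 0.998, -0.007], [0.998, -0.058, -0.001], [-0.001, -0.007, -1.0]]
ft_force: [1.8, -0.1, 0.0]
finger_gap: 0.0551
grip_force: 0.0
t: 26.5
ee_pos: [0.4509, -0.3868, 0.2233]
tcp_rot: [[0.023, 1.0, -0.0], [1.0, -0.023, 0.001], [0.001, -0.0, -1.0]]
ft_force: [0.8, 1.1, -0.1]
finger_gap: 0.0942
grip_force: 0.0
t: 27.0
ee_pos: [0.4465, -0.4717, 0.1117]
tcp_rot: [[0.023, 1.0, -0.014], [1.0, -0.023, 0.018], [0.018, -0.015, -1.0]]
ft_force: [-1.4, -0.2, -1.4]
finger_gap: 0.0938
grip_force: 0.0
lid [(567, 219, 329, 163, 86.7, 5480.0)]
slope [ 0.00294044 -0.00091715  0.12414192]
board [(452, -395, 169, 115, -1.2, 1754.0)]
latch [[436, 235, 130], [433, 209, 141], [434, 211, 136], [437, 220, 127], [438, 226, 119], [464, 237, 106], [442, 236, 109], [460, 219, 112], [470, 217, 111], [439, 209, 121], [441, 226, 107], [470, 246, 87], [440, 214, 110], [473, 246, 83], [468, 243, 82], [445, 229, 92], [460, 241, 81], [469, 238, 80], [399, 240, 96], [447, 246, 79], [443, 207, 101], [464, 234, 80], [471, 225, 83], [406, 240, 90], [415, 237, 89], [445, 242, 77], [444, 209, 96], [461, 226, 81], [471, 226, 78], [397, 225, 98], [428, 245, 77], [437, 239, 77], [448, 241, 73], [447, 210, 91], [461, 217, 82], [470, 214, 81], [443, 239, 71], [447, 219, 82], [454, 210, 84], [465, 210, 81], [397, 215, 96], [407, 215, 92], [446, 217, 79], [452, 206, 83], [463, 208, 79], [403, 215, 90], [413, 214, 87], [424, 216, 83], [442, 209, 81], [452, 206, 79], [464, 209, 74], [430, 214, 78], [440, 212, 76], [449, 209, 75], [460, 209, 71], [449, 209, 71], [441, 207, 70], [451, 205, 68]]
```

View pics/s10.png

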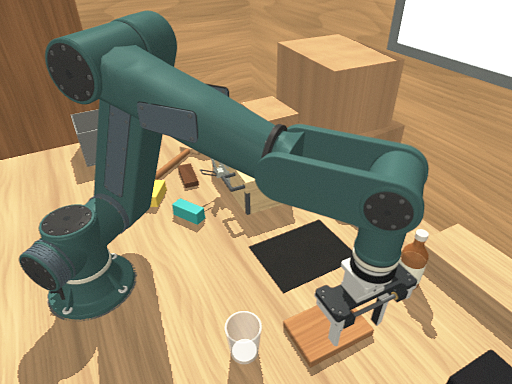

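The lid is closed and the hook bar is about 75 mm out from the keeper. Next I lower the open fingers behind the board's right side.

```bash
python3 -m inch '[[0,0,-0.03,0,0,1,1],[0,0,-0.06,0,0,2,1],[0,0,-0.08,0,0,2,1],[0,0,-0.09,0,0,2,1],[0,0,-0.09,0,0,2,1],[0,0,-0.09,0,0,2,1]]'
```

```text
t: 27.7
ee_pos: [0.4527, -0.4784, 0.0372]
tcp_rot: [[-0.013, 1.0, 0.003], [1.0, 0.013, -0.004], [-0.004, 0.003, -1.0]]
ft_force: [-0.1, -0.0, 0.2]
finger_gap: 0.0939
grip_force: 0.0
```

```bash
python3 -m inch '[[0,0,-0.009,0,0,-1.5,1],[0,0.012,-0.009,0,0,-1.5,1],[0,0.02,-0.009,0,0,-1.5,1],[0,0.035,-0.009,0,0,-1.5,1],[0,0.055,-0.009,0,0,-1.5,1],[0,0.075,-0.009,0,0,-1.5,1],[0,0.095,-0.009,0,0,-1.5,1],[0,0.115,-0.009,0,0,-1.5,1],[0,0.135,-0.009,0,0,-1.5,1],[0,0.155,-0.009,0,0,-1.5,1]]'; python3 -m inch '[[0,0.02,0,0,0,0,1],[0,0.035,0,0,0,0,1],[0,0.045,0,0,0,0,1],[0,0.05,0,0,0,0,1],[0,0.05,0,0,0,0,1]]'; cat > b.py <<'E'
from h import *
im,d=bot.get_image('side');P=pts("side",d)
m=(P[...,2]>.018)&(P[...,2]<.026)&(P[...,1]<.0)&(P[...,1]>-.47)&(P[...,0]>.33)&(P[...,0]<.66)
m=cv2.morphologyEx(cv2.morphologyEx(m.astype(np.uint8),cv2.MORPH_CLOSE,np.ones((5,5))),cv2.MORPH_OPEN,np.ones((3,3)))
print("board side",toprect(m,.022,300,"side"))
im,d=bot.get_image('top');P=pts("top",d)
m=(P[...,2]>.016)&(P[...,2]<.03)&(P[...,1]<.0)&(P[...,1]>-.47)&(P[...,0]>.33)&(P[...,0]<.66)
print("top",toprect(m,.022,300)); cv2.imwrite("pics/b.png",im)
E
python3 b.py
```

```text
t: 28.7
ee_pos: [0.4511, -0.3204, 0.0251]
tcp_rot: [[0.013, 1.0, 0.0], [1.0, -0.013, -0.001], [-0.001, 0.0, -1.0]]
ft_force: [0.2, -2.4, -1.2]
finger_gap: 0.0938
grip_force: 1.2
t: 29.2
ee_pos: [0.4513, -0.2709, 0.0248]
tcp_rot: [[0.013, 1.0, 0.0], [1.0, -0.013, 0.001], [0.001, 0.0, -1.0]]
ft_force: [-0.2, -0.4, 0.3]
finger_gap: 0.0937
grip_force: 0.0
board side [(385, -205, 117, 47, 85.7, 544.5), (475, -235, 110, 63, -4.6, 467.5)]
top [(452, -207, 166, 119, -0.8, 1674.5)]
```

```bash
python3 -m inch '[[0,0.015,0,0,0,0,1],[0,0.03,0,0,0,0,1],[0,0.04,0,0,0,0,1],[0,0.042,0,0,0,0,1],[0,0.042,0,0,0,0,1],[0,0.02,0,0,0,0,1],[0,-0.01,0,0,0,0,1],[0,-0.01,0.05,0,0,0,1],[0,-0.01,0.1,0,0,0,1],[0,-0.01,0.13,0,0,0,1]]'; python3 b.py
```

```text
t: 30.3
ee_pos: [0.4522, -0.2827, 0.1586]
tcp_rot: [[0.015, 1.0, 0.004], [1.0, -0.015, -0.002], [-0.002, 0.004, -1.0]]
ft_force: [0.1, -0.3, 0.7]
finger_gap: 0.0938
grip_force: 0.0
board side [(447, -164, 170, 118, -0.8, 1671.5)]
top [(452, -161, 166, 112, -0.7, 1693.0)]
```

```bash
python3 -m inch '[[-0.03,0.03,0.02,0,0,-8,1],[-0.06,0.06,0.02,0,0,-16,1],[-0.09,0.09,0.02,0,0,-24,1],[-0.122,0.119,0.02,0,0,-32,1],[-0.122,0.119,0.02,0,0,-40,1],[-0.122,0.119,0.02,0,0,-48,1],[-0.122,0.119,0.02,0,0,-56,1],[-0.122,0.119,0.02,0,0,-64,1],[-0.122,0.119,0.02,0,0,-72,1],[-0.122,0.119,0.02,0,0,-80,1]]'; python3 -m inch '[[0,0,0,0,0,-8,1],[0,0,-0.03,0,0,-9,1],[0,0,-0.07,0,0,-9,1],[0,0,-0.11,0,0,-9,1],[0,0,-0.14,0,0,-9,1],[0,0,-0.14,0,0,-9,1],[0,0,-0.14,0,0,-9,1]]'
```

```text
t: 31.4
ee_pos: [0.3285, -0.1621, 0.1732]
tcp_rot: [[0.988, 0.154, -0.002], [0.154, -0.988, 0.002], [-0.002, -0.003, -1.0]]
ft_force: [0.0, -0.0, 0.1]
finger_gap: 0.0939
grip_force: 0.0
t: 32.1
ee_pos: [0.3286, -0.1623, 0.0343]
tcp_rot: [[1.0, 0.004, -0.002], [0.004, -1.0, 0.002], [-0.002, -0.002, -1.0]]
ft_force: [0.4, -0.1, 0.6]
finger_gap: 0.0941
grip_force: 0.0
```

```bash
python3 -m inch '[[0,0,-0.009,0,0,0,1],[0.015,0,-0.009,0,0,0,1],[0.025,0,-0.009,0,0,0,1],[0.04,0,-0.009,0,0,0,1],[0.06,0,-0.009,0,0,0,1],[0.08,0,-0.009,0,0,0,1],[0.1,0,-0.009,0,0,0,1],[0.112,0,-0.009,0,0,0,1],[0.118,0,-0.009,0,0,0,1],[0.118,0,-0.009,0,0,0,1]]'; python3 -m inch '[[-0.02,0,0,0,0,0,1],[-0.04,0,0.03,0,0,0,1],[-0.05,0,0.08,0,0,0,1],[-0.09,0,0.13,0,0,0,1],[-0.13,0,0.17,0,0,0,1],[-0.13,0,0.17,0,0,0,1]]'; python3 b.py; python3 - <<'E'
from h import *
im,d=bot.get_image('top');P=pts("top",d);z=P[...,2]
g=cv2.cvtColor(im,cv2.COLOR_BGR2HSV);m=np.zeros(z.shape,bool);m[130:215,290:362]=1
print("mat",toprect(m&((g[...,2]<60)|((z>.012)&(z<.035))),0))
a=cv2.imread('pics/top0.png')
cv2.imwrite('pics/fin.png',im)
E
```

```text
t: 33.1
ee_pos: [0.4483, -0.163, 0.0261]
tcp_rot: [[1.0, 0.004, 0.002], [0.004, -1.0, -0.0], [0.002, 0.0, -1.0]]
ft_force: [-0.4, -0.5, -0.2]
finger_gap: 0.094
grip_force: 0.0
t: 33.7
ee_pos: [0.317, -0.1636, 0.2]
tcp_rot: [[1.0, 0.003, 0.008], [0.003, -1.0, -0.005], [0.008, 0.005, -1.0]]
ft_force: [1.2, -0.6, -0.7]
finger_gap: 0.0941
grip_force: 0.0
board side [(540, -162, 171, 118, 0.2, 1728.0)]
top [(545, -160, 167, 115, -0.3, 1688.0)]
mat [(543, -165, 244, 186, 0.3, 3853.5)]
```

View pics/fin.png

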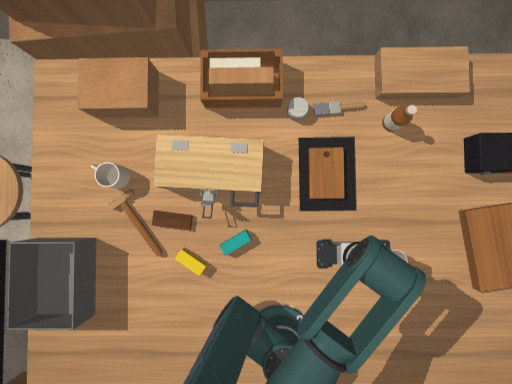

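The board is centred on the mat (pixel 327,173), the lid is closed with the hook out at (207,210), and the bystanders are in place.

```bash
python3 -c "
from cell import bot
print(bot.hand_in())"
```

```text
the job is handed in; nothing more can be done
None
```

The job is handed in at about 34 s of the 210 s limit: latch undone with the hook well off the keeper, both cork blocks (the only two I found) in the case with the lid closed, and the board flat on the mat within about 5 mm of its centre; `hand_in()` returned no verdict.

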